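Put the shop torch on charge

ROBOT

A 6-joint arm with a two-finger parallel gripper is mounted at the origin on the work surface. World frame = base frame: x ahead of the robot, y to its left, z up, the work surface at z = 0. Lengths are in m, angles in degrees, forces in N, time in s.
With the tool pointing down it reaches from about 0.35 to 0.875 m from the base axis. Payload 4.2 kg.
Tool frame: the origin (TCP) lies midway between the tips of the shut fingers; the grasp point (between the pads) lies r.grasp_offset behind it (r.grasp_offset is the distance from the TCP to the grasp point, in m); z points along the fingers, y is the direction in which the jaws open and shut (so a half turn about z gives the same grasp; the last joint's range is limited). The gripper opens to 87 mm and grips with 3 to 60 N. Pads are 19 mm wide; open, the fingers measure 117 mm over their backs; the gripper's body (75 mm by 190 mm) begins 51 mm behind the grasp point.
Start: joints at [84.66, 22.042, 0.453, 0, -68.411, -14.817], TCP at [0.215, 0.587, 0.223] pointing down, gripper open.
Joint ranges: [-179.83, 179.83], [-69.29, 118.12], [-61.27, 80.66], [-181.25, 117.63], [-171.15, -9.14], [-177.46, 177.46]. Speed limits (degrees/s): [159.86, 159.86, 180, 180, 180, 180].

INTERFACE

Orientations are given as a 3x3 rotation matrix whose columns are the frame's x, y, z axes.
In Python, from station import sense, optics, r gives the robot as it stands. The module is installed in compiled form; this text tells all that it offers.
- The arm moves only by the tool servo_tool, never from a script. Its argument "deltas" is a list of rows, each an object with "slide": the shift along the tool's x, y, z in units of 25 mm (1.0 is 25 mm), a list of three; "spin": the turn about the tool's z in units of 8 degrees (1.0 is 8 degrees). A call has 1 to 10 rows; each row shifts and turns the pose as measured when the row begins, along the tool's axes as they then stand; what a row does not reach is not made up. A row lasts 1/10 s, in which the tool goes at most 50 mm and 8.59 degrees, less where a joint would pass 70% of its speed; a pose out of reach is approached as far as the arm can. A call is refused whole if a number of a shift passes 1 or a number of a turn 1, either way. A call with a gripper value outside its range is refused whole. "gripper" is the closure in counts, from 0 (fully open) to 255 (shut), set as the call begins (left out, the last holds). The fingers move at their own pace and stop on an object; the grip force is fixed at half the most. Time passes only in rows, so rows that do not move let the fingers close. It gives the time, the measured TCP pose, the force and the opening at its end, in the units of the state.
- sense(): the state, without advancing time (a new reading comes with each control period).
- optics.capture(name): name is "scene" or "top" or "wrist"; returns a dict with "frame" (420x560x3 uint8, red, green, blue), "camera_matrix" (3x3 intrinsics, pixels), "eye" and "rotation" of the camera in the world. Camera axes: x right, y down, z forward; pixel columns grow to the right and rows downward; lengths in m; the calibration is good to about 2 mm. The wrist camera is an equidistant fisheye: a pixel r from the principal point sees the ray r / f radians off the axis. A picture is of the moment at which its call begins. There is no depth.
- r.finish_job(): hands the job in, once; it reports no verdict.
The state is a dict: "time_s": time; "joints": joint angles; "joint_velocities": joint speeds; "effort": joint torques, N m; "tcp_pos": TCP position; "ee_rot": TCP orientation; "wrist_force": force on the tool from outside, world axes, zero at the start; "moment": the same for the moment, N m; "gripper_width": opening from 0.0 (shut) to 1.0 (fully open).
Only numpy, scipy, OpenCV 4.12 (cv2) and the standard library are available. Lean on these libraries where they do the work, as an engineer would, in place of code of your own. Each camera call takes 0.05 s, during which the arm holds its last target.

TASK

Put the shop's hand torch on charge: roll it sideways out of its two spring clips, over one jaw of each, so that the jaws of the other side stay shut (pulling it straight up spreads both jaws and spoils the clips). Then lay it in the saddles of the charging cradle and push its tail up against the contact block. Do not drop or fling the torch, and leave the nut driver in its clips and the tape measure and carton where they are.

Things in the scene. Friction and masses are not known exactly. Their poses are not given: they have to be found in the camera images.
- torch: Hand torch (flashlight), 184 mm long, about 0.26 kg, lying level: bright aluminium barrel 32 mm in diameter, 124 mm long; black rubber tail cap, diameter 40, length 20 mm, at one end; larger head with lens, diameter 46, length 40 mm, at the other. Origin on its axis at mid barrel; x points along it to the head; it may be rolled about x.
- torch_tail (a point): Centre of the torch's flat tail end, on its axis, 82 mm from the torch's origin.
- torch_head (a point): Centre of the torch's front (lens) end, on its axis, 102 mm from the torch's origin.
- clips: The torch's holder: grey plate 150 x 84 x 14 mm screwed to the counter, with two bright spring-steel clips, each 14 mm wide along x, at x = -48 and +48 mm; 82 mm of barrel is free between them for the fingers. Origin: centre of the plate's underside; x along the torch it holds (towards the head), y to its left, z up. Tail cap and head are too big to slide through the clips.
- clips_seat (a point): Point of the holder midway between its clips on the axis of the barrel they hold, 44 mm above the counter. Each clip has two thin sprung jaws that curl over the barrel (mouth 18 mm wide for a 32 mm barrel; flared lips reach 23 mm above the axis). Pushed 11 mm sideways, the barrel swings that side's jaws open (about 15 N for both) and is clear of the other lips; then it can go up and outward.
- clips_rear_left (a joint): Hinge of the left jaw (+y side) of the clip at the -x end of the torch's holder, in rad: 0 closed, grows as the jaw swings outward, at most 1.0. Sprung shut by 0.15 N m/rad with 0.04 N m of preload; hinge line along the holder's x, at y = +7 mm, 27 mm above the counter.
- clips_rear_right (a joint): Hinge of the right jaw (-y side) of the clip at the -x end of the torch's holder, in rad: 0 closed, grows as the jaw swings outward, at most 1.0. Sprung shut by 0.15 N m/rad with 0.04 N m of preload; hinge line along the holder's x, at y = -7 mm, 27 mm above the counter.
- clips_front_left (a joint): Hinge of the left jaw (+y side) of the clip at the +x end of the torch's holder, in rad: 0 closed, grows as the jaw swings outward, at most 1.0. Sprung shut by 0.15 N m/rad with 0.04 N m of preload; hinge line along the holder's x, at y = +7 mm, 27 mm above the counter.
- clips_front_right (a joint): Hinge of the right jaw (-y side) of the clip at the +x end of the torch's holder, in rad: 0 closed, grows as the jaw swings outward, at most 1.0. Sprung shut by 0.15 N m/rad with 0.04 N m of preload; hinge line along the holder's x, at y = -7 mm, 27 mm above the counter.
- charger: Charging cradle screwed to the counter: black base 226 x 80 x 14 mm, two grey V saddles open to the top, 14 mm wide along x, at x = -48 and +48 mm (82 mm free between them), arms 45 mm high, and the contact block at its -x end. Origin: underside, midway between the saddles; x runs from the contact block (tail) to the head of a torch laid in it. Its axis then lies over the origin, 44 mm up.
- contact (a point): Centre of the contact block's face (between two small brass contacts), 44 mm above the counter, at x = -86 mm of the charger, sharing its axes; the torch's tail end must come up against it. The black block is 28 mm thick, 50 mm wide, its top 70 mm above the counter. A torch laid in midway is 4 mm short of it and can slide 7 mm either way before its head or tail cap meets a saddle.
- nut_driver: Bystander: nut driver, black round handle 32 mm in diameter and thin steel shaft with socket, 200 mm long, held in a second holder like the torch's. Origin on its axis, in the middle of the handle, 44 mm above the counter; x along it to the socket.
- clips2: The nut driver's holder, the same as the torch's: leave it alone. Origin: centre of the plate's underside.
- tape_measure: Bystander: tape measure, grey, 66 x 34 x 62 mm. Origin: centre of its underside.
- carton: Bystander: small cardboard carton of fasteners, 70 x 110 x 48 mm. Origin: centre of its underside.
Things that resemble listed ones, but are neither listed nor needed, are in the scene too. What is shaped like the clips but red or turquoise is not meant.

How it is judged (in metres and radians):
On the way:
1. the torch is out of its clips, lifted clear of the holder (z of torch in the frame of clips above 0.085 m), for 0.1 s.
At the end, for the whole second after the job is handed in: The torch rests in both saddles, in line within 0.05 rad, its tail end within 3 mm of the contact block's face and 4 mm of the contact centre sideways and in height; the nut driver is within 15 mm and the tape measure and carton within 30 mm of where they were (x of torch_tail in the frame of contact between -0.003 and 0.003 m and y of torch_tail in the frame of contact between -0.004 and 0.004 m and z of torch_tail in the frame of contact between -0.004 and 0.004 m and angle between the x axis of torch and the x axis of charger, either way round below 0.05 rad and linear speed of torch below 0.02 m/s and distance of nut_driver from where it was at the start of the episode below 0.015 m and distance of each of tape_measure, carton from where it was at the start of the episode below 0.03 m); the robot touches nothing.
It fails at once if both jaws of one clip forced open together (more than 0.07 rad each): the torch is pulled straight out (value of joint each of clips_rear_left, clips_rear_right above 0.07 rad or value of joint each of clips_front_left, clips_front_right above 0.07 rad).
It fails at once if the torch is dropped or flung (faster than 0.8 m/s with no finger on it) (linear speed of torch above 0.8 m/s and contact force between the fingers and torch below 0.05 N).
It fails at once if the nut driver is pulled from its clips or shifted by more than 15 mm (distance of nut_driver from where it was at the start of the episode above 0.015 m).
It fails at once if the tape measure or the carton is shifted by more than 30 mm (distance of any of tape_measure, carton from where it was at the start of the episode above 0.03 m).
It also fails if it takes over 45 s, if anything falls off the work surface, if the arm or the gripper's body presses on something with over 40 N, if the wrist force passes 120 N, or if a joint passes its speed limit or range.

## Working session

There is one attempt and no reset: what is moved stays moved. The work goes in short steps, Python scripts to look and compute and a tool call to move; the robot and the scene stay as the last step left them, time stands still between calls to the robot, and variables do not carry over. Pictures are saved under pics/ and viewed, and the job is handed in when it is done.

Besides the shell and the picture viewer there is one more tool, called after "Call:" in YAML: its name, and indented under it one key for each argument. servo_tool: Moves the arm, as the interface text tells. Its arguments: {"type":"object","properties":{"deltas":{"type":"array"},"gripper":{"type":"number"}},"required":["deltas"]}

```bash
mkdir -p pics; python3 - <<'E'
from station import sense, optics, r
import cv2
s=sense();print(s, r.grasp_offset)
for n in("scene","top","wrist"):
    c=optics.capture(n);cv2.imwrite(f"pics/{n}0.png",c["frame"][:,:,::-1]);print(n,c["camera_matrix"],c["eye"],c["rotation"])
E
```

```text
{'time_s': 0.0, 'joints': array([ 8.46589600e+01,  2.20928447e+01,  3.79609789e-01, -3.09618778e-02,
       -6.84121094e+01, -1.48160732e+01]), 'joint_velocities': array([ 0.14207623,  0.01245373, -0.03668914, -0.05235533,  0.00126839,
        0.00176789]), 'effort': array([-7.75212866e-04, -3.90666282e+01,  1.87402028e+01,  4.21972767e+00,
        1.09022402e-02, -1.94637232e-04]), 'tcp_pos': array([0.21514133, 0.58615217, 0.2214314 ]), 'ee_rot': array([[ 9.38682525e-01, -3.44781991e-01, -7.03931084e-04],
       [-3.44782701e-01, -9.38680109e-01, -2.13134810e-03],
       [ 7.40843362e-05,  2.24336248e-03, -9.99997481e-01]]), 'wrist_force': array([ 0.10512552,  0.2859546 , -0.31294979]), 'moment': array([-0.00034895,  0.01330028,  0.00544289]), 'gripper_width': 0.9999671001474556} 0.0187
scene [[443.49825757   0.         278.07694931]
 [  0.         443.49825757 210.18271321]
 [  0.           0.           1.        ]] [1.39170532 0.01621497 0.6764465 ] [[-0.07500739  0.59363076 -0.8012343 ]
 [ 0.9969947   0.02903085 -0.07182464]
 [-0.0193768  -0.80421373 -0.59402425]]
top [[384.44150026   0.         281.59029697]
 [  0.         384.44150026 203.91531874]
 [  0.           0.           1.        ]] [ 0.41236337 -0.08137617  0.90975397] [[ 0.10190959 -0.97469821  0.19894177]
 [-0.99478786 -0.0991674   0.02372621]
 [-0.00339736 -0.20032279 -0.97972406]]
wrist [[325.1922621    0.         275.44513558]
 [  0.         325.1922621  206.78105736]
 [  0.           0.           1.        ]] [0.28824036 0.55801357 0.38470604] [[-0.3446497  -0.89891426 -0.27049907]
 [-0.93873043  0.33043967  0.0979531 ]
 [ 0.00133218  0.28768521 -0.9577241 ]]
```

View pics/scene0.png

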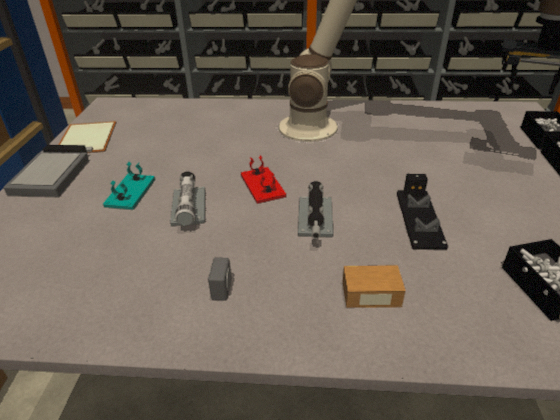

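View pics/top0.png

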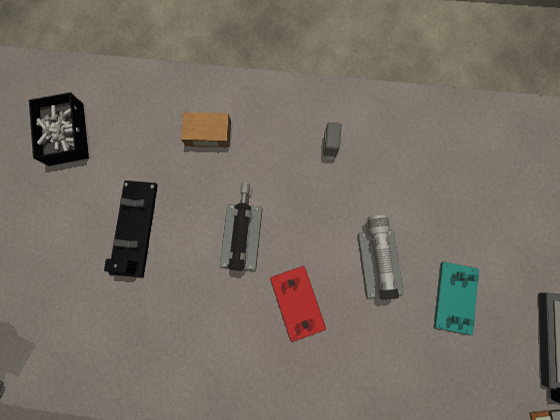

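View pics/wrist0.png

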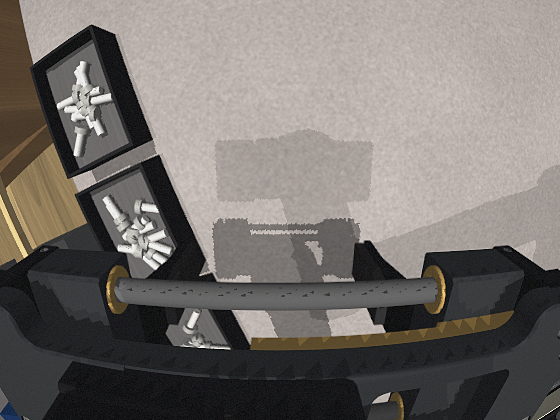

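The scene view shows the torch at about (186,200) in its grey holder, the nut driver at (316,210), the charger at (420,210), the tape measure at (220,278) and the carton at (373,285). In the top view the torch is at (382,255) and the charger at (130,230). I'll enlarge both.

```bash
python3 - <<'E'
import cv2
a=cv2.imread("pics/top0.png")
cv2.imwrite("pics/t_torch.png",cv2.resize(a[205:310,340:420],None,fx=5.5,fy=5.5,interpolation=cv2.INTER_CUBIC))
cv2.imwrite("pics/t_chg.png",cv2.resize(a[170:285,90:170],None,fx=5,fy=5,interpolation=cv2.INTER_CUBIC))
a=cv2.imread("pics/scene0.png")
cv2.imwrite("pics/s_torch.png",cv2.resize(a[160:235,160:220],None,fx=8,fy=8,interpolation=cv2.INTER_CUBIC))
cv2.imwrite("pics/s_chg.png",cv2.resize(a[165:255,385:455],None,fx=6.5,fy=6.5,interpolation=cv2.INTER_CUBIC))
E
```

```text
(no output)
```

View pics/t_torch.png

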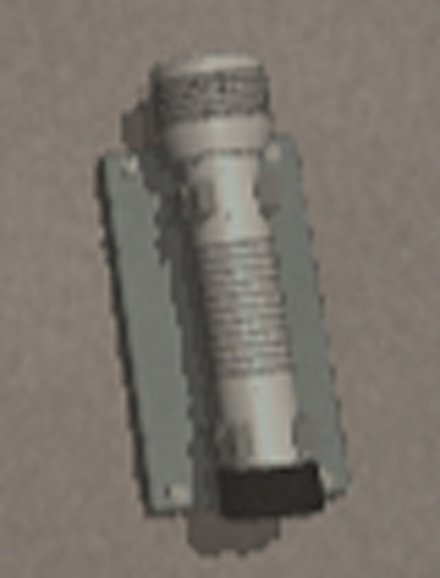

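View pics/t_chg.png

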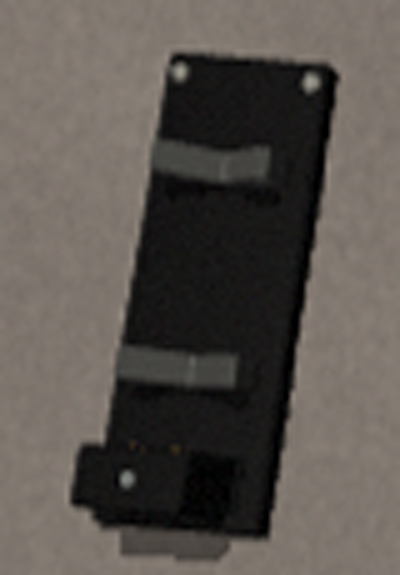

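View pics/s_torch.png

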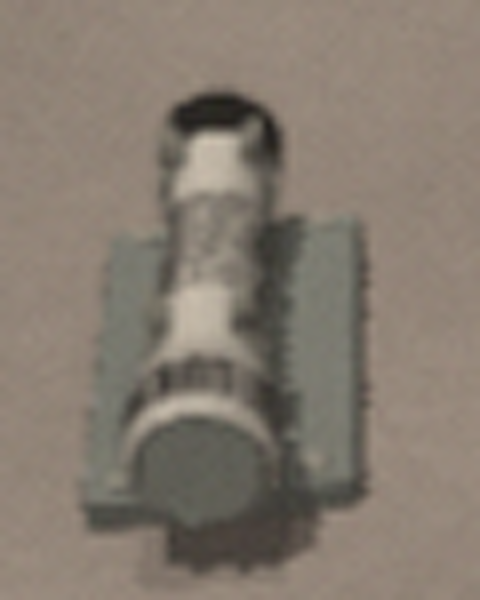

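View pics/s_chg.png

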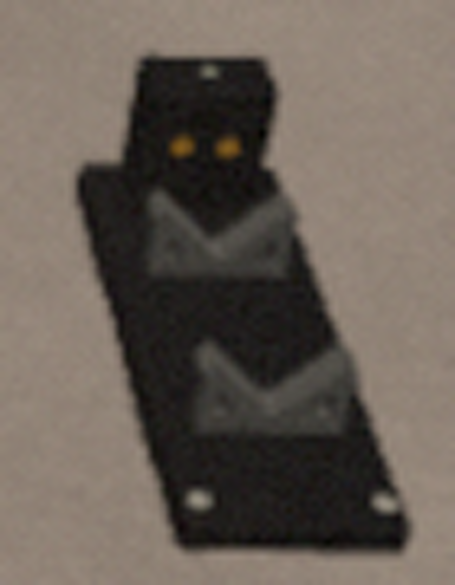

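```bash
cat > h.py <<'E'
import numpy as np, cv2
K={'scene':(443.49825757,278.07694931,210.18271321),'top':(384.44150026,281.59029697,203.91531874)}
E={'scene':np.array([1.39170532,0.01621497,0.6764465]),'top':np.array([0.41236337,-0.08137617,0.90975397])}
R={'scene':np.array([[-0.07500739,0.59363076,-0.8012343],[0.9969947,0.02903085,-0.07182464],[-0.0193768,-0.80421373,-0.59402425]]),
'top':np.array([[0.10190959,-0.97469821,0.19894177],[-0.99478786,-0.0991674,0.02372621],[-0.00339736,-0.20032279,-0.97972406]])}
def ray(c,p):
    f,a,b=K[c];d=R[c]@np.array([(p[0]-a)/f,(p[1]-b)/f,1]);return d/np.linalg.norm(d)
def at(c,p,z):
    d=ray(c,p);return E[c]+d*(z-E[c][2])/d[2]
def tri(p,q):
    A=np.zeros((3,3));b=np.zeros(3)
    for c,x in(('scene',p),('top',q)):
        d=ray(c,x);M=np.eye(3)-np.outer(d,d);A+=M;b+=M@E[c]
    return np.linalg.solve(A,b)
def proj(c,X):
    f,a,b=K[c];v=R[c].T@(np.asarray(X)-E[c]);return np.array([f*v[0]/v[2]+a,f*v[1]/v[2]+b])
def crop(u,v,s,ox,oy): return ((u+.5)/s-.5+ox,(v+.5)/s-.5+oy)
E
python3 - <<'E'
from h import *
tt=lambda u,v:crop(u,v,5.5,340,205)
tc=lambda u,v:crop(u,v,5,90,170)
st=lambda u,v:crop(u,v,8,160,160)
sc=lambda u,v:crop(u,v,6.5,385,165)
np.set_printoptions(precision=4,suppress=True)
print('contacts',tri(sc(182,147),tc(133,443)),tri(sc(228,147),tc(175,449)), at('top',tc(154,446),.044),at('scene',sc(205,147),.044))
print('block screw', tri(sc(209,71),tc(127,479)))
print('screws',tri(sc(199,499),tc(180,72)),tri(sc(384,503),tc(311,82)))
for p in((172,57),(335,68),(268,535)):print('base',at('top',tc(*p),.014))
for p in((180,545),(405,545),(82,168)):print('base s',at('scene',sc(*p),.014 if p[0]!=82 else .014))
for p,n in(((222,163),'fv'),((190,368),'rv')):print(n,at('top',tc(*p),.0214))
for p in((212,252),(268,410)):print('sv',at('scene',sc(*p),.0214))
print('torch plate')
for p in((104,157),(283,140),(342,492),(152,512)):print(at('top',tt(*p),.014))
for p in((115,238),(362,222),(355,488),(85,502)):print('s',at('scene',st(*p),.014))
for p in(((203+272)/2,240),((218+290)/2,372)):print('axis',at('top',tt(*p),.044))
print('lens',at('scene',st(204,468),.044))
E
```

```text
contacts [0.4273 0.2827 0.0503] [0.4269 0.2848 0.0438] [0.427  0.2855 0.044 ] [0.4229 0.2846 0.044 ]
block screw [0.4114 0.2832 0.0718]
screws [0.6014 0.2825 0.0261] [0.6107 0.2878 0.0128]
base [0.6119 0.3241 0.014 ]
base [0.6144 0.2449 0.014 ]
base [0.393  0.2386 0.014 ]
base s [0.6268 0.2462 0.014 ]
base s [0.6227 0.3225 0.014 ]
base s [0.3948 0.2451 0.014 ]
fv [0.5616 0.2877 0.0214]
rv [0.4644 0.2851 0.0214]
sv [0.4622 0.2842 0.0214]
sv [0.5598 0.2871 0.0214]
torch plate
[ 0.543  -0.2459  0.014 ]
[ 0.558  -0.3212  0.014 ]
[ 0.4144 -0.352   0.014 ]
[ 0.3984 -0.2746  0.014 ]
s [ 0.4171 -0.3528  0.014 ]
s [ 0.4035 -0.2708  0.014 ]
s [ 0.5497 -0.2422  0.014 ]
s [ 0.5608 -0.3236  0.014 ]
axis [ 0.5102 -0.2966  0.044 ]
axis [ 0.4578 -0.3058  0.044 ]
lens [ 0.5806 -0.2773  0.044 ]
```

Call:
servo_tool:
  deltas:
    - {"slide": [0,0,0],"spin": -1}
    - {"slide": [0,0,0],"spin": -1}
    - {"slide": [0,0,0],"spin": -1}
    - {"slide": [0,0,0],"spin": -1}
  gripper: 0

```text
time_s: 0.55
tcp_pos: [0.2149, 0.5853, 0.2197]
ee_rot: [[0.974, 0.225, -0.002], [0.225, -0.974, -0.006], [-0.003, 0.005, -1.0]]
wrist_force: [-0.1, 0.5, -0.3]
gripper_width: 1.002
```

```bash
cat > go.py <<'E'
import sys,numpy as np
from station import sense
def go(x,y,z,yaw=None):
    s=sense();Rm=s['ee_rot'];d=Rm.T@(np.array([x,y,z])-s['tcp_pos'])/.025
    w=np.degrees(np.arctan2(Rm[1,0],Rm[0,0]))
    print('t',round(s['time_s'],2),'pos',s['tcp_pos'].round(4),'yaw',w.round(2),'F',s['wrist_force'].round(1),'w',round(s['gripper_width'],3),'j',s['joints'].round(0))
    print('units',d.round(2), 'tilt',Rm[2].round(3), 'spin', None if yaw is None else round((w-yaw)/8,3))
if __name__=='__main__': go(*map(float,sys.argv[1:]))
E
python3 go.py .48 -.299 .2 11.5
```

```text
t 0.55 pos [0.2149 0.5853 0.2197] yaw 13.02 F [-0.1  0.5 -0.3] w 1.002 j [ 85.  22.   0.  -0. -68.  18.]
units [ 2.37 36.85  0.96] tilt [-0.003  0.005 -1.   ] spin 0.19
```

Call:
servo_tool:
  deltas:
    - {"slide": [0.5,0.5,0],"spin": 0.1}
    - {"slide": [0.5,1,0],"spin": 0.1}
    - {"slide": [0.5,1,0],"spin": 0}
    - {"slide": [0.5,1,0],"spin": 0}
    - {"slide": [0.5,1,0],"spin": 0}
    - {"slide": [0.5,1,0],"spin": 0}
    - {"slide": [0.2,1,0],"spin": 0}
    - {"slide": [0,1,0],"spin": 0}
    - {"slide": [0,1,0],"spin": 0}
    - {"slide": [0,1,0],"spin": 0}

```text
time_s: 1.55
tcp_pos: [0.3463, 0.3557, 0.2173]
ee_rot: [[0.984, 0.175, -0.004], [0.175, -0.984, -0.013], [-0.006, 0.012, -1.0]]
wrist_force: [0.2, 0.8, -0.3]
gripper_width: 1.001
```

Call:
servo_tool:
  deltas:
    - {"slide": [0,1,0],"spin": 0}
    - {"slide": [0,1,0],"spin": 0}
    - {"slide": [0,1,0],"spin": 0}
    - {"slide": [0,1,0],"spin": 0}
    - {"slide": [0,1,0],"spin": 0}
    - {"slide": [0,1,0],"spin": 0}
    - {"slide": [0,1,0],"spin": 0}
    - {"slide": [0,1,0],"spin": 0}
    - {"slide": [0,1,0],"spin": 0}
    - {"slide": [0,1,0],"spin": 0}

```text
time_s: 2.55
tcp_pos: [0.3871, 0.09, 0.2201]
ee_rot: [[0.989, 0.146, -0.006], [0.146, -0.989, -0.015], [-0.008, 0.014, -1.0]]
wrist_force: [0.1, -0.7, 0.1]
gripper_width: 0.999
```

```bash
python3 go.py .48 -.299 .2 11.5
```

```text
t 2.55 pos [0.3871 0.09   0.2201] yaw 8.37 F [ 0.1 -0.7  0.1] w 0.999 j [ 37.  -1. -29.   1. -62.  61.]
units [ 1.42 15.92  1.02] tilt [-0.008  0.014 -1.   ] spin -0.391
```

Call:
servo_tool:
  deltas:
    - {"slide": [0.1,1,0],"spin": 0}
    - {"slide": [0.1,1,0],"spin": -0.1}
    - {"slide": [0.1,1,0],"spin": -0.1}
    - {"slide": [0.1,1,0],"spin": -0.1}
    - {"slide": [0.1,1,0],"spin": -0.1}
    - {"slide": [0.1,1,0],"spin": 0}
    - {"slide": [0.1,1,0],"spin": 0}
    - {"slide": [0.1,1,0],"spin": 0}
    - {"slide": [0.1,1,0],"spin": 0}
    - {"slide": [0.1,1,0],"spin": 0}

```text
time_s: 3.55
tcp_pos: [0.4503, -0.1697, 0.2234]
ee_rot: [[0.985, 0.172, -0.007], [0.172, -0.985, -0.015], [-0.009, 0.014, -1.0]]
wrist_force: [1.0, 0.1, 0.5]
gripper_width: 1.003
```

Call:
servo_tool:
  deltas:
    - {"slide": [0,0.8,0],"spin": 0}
    - {"slide": [0,0.6,0],"spin": 0}
    - {"slide": [0,0,0],"spin": 0}

```text
time_s: 3.85
tcp_pos: [0.4549, -0.2098, 0.223]
ee_rot: [[0.987, 0.16, -0.009], [0.159, -0.987, -0.015], [-0.011, 0.013, -1.0]]
wrist_force: [0.2, 0.6, 0.1]
gripper_width: 0.997
```

```bash
python3 go.py .48 -.299 .2 11.5
```

```text
t 3.85 pos [ 0.4549 -0.2098  0.223 ] yaw 9.17 F [0.2 0.6 0.1] w 0.997 j [ -6.  10. -17.   1. -64. 104.]
units [0.43 3.67 0.97] tilt [-0.011  0.013 -1.   ] spin -0.291
```

Call:
servo_tool:
  deltas:
    - {"slide": [0.2,0.9,0.2],"spin": -0.2}
    - {"slide": [0.2,0.9,0.2],"spin": -0.2}
    - {"slide": [0.1,0.9,0.2],"spin": -0.1}
    - {"slide": [0.1,0.9,0.2],"spin": -0.1}
    - {"slide": [0,0,0],"spin": 0}

```text
time_s: 4.35
tcp_pos: [0.4851, -0.298, 0.2031]
ee_rot: [[0.972, 0.236, -0.01], [0.236, -0.972, -0.013], [-0.013, 0.011, -1.0]]
wrist_force: [-0.4, 0.7, 0.5]
gripper_width: 0.998
```

```bash
python3 go.py .48 -.299 .2 11.5;python3 - <<'E'
from station import optics
import cv2
c=optics.capture("wrist");cv2.imwrite("pics/w1.png",c["frame"][:,:,::-1]);print(c['eye'],c['rotation'])
c=optics.capture("scene");cv2.imwrite("pics/s1.png",c["frame"][:,:,::-1])
E
```

```text
t 4.35 pos [ 0.4851 -0.298   0.2031] yaw 13.65 F [-0.4  0.7  0.5] w 0.998 j [-15.  18. -10.   1. -63. 118.]
units [-0.21 -0.01  0.13] tilt [-0.013  0.011 -1.   ] spin 0.269
[ 0.5623388  -0.27849916  0.36516108] [[ 0.23619147 -0.9277577  -0.28892775]
 [-0.9716588  -0.22255073 -0.07968903]
 [ 0.00963103  0.29956106 -0.95402852]]
```

View pics/w1.png

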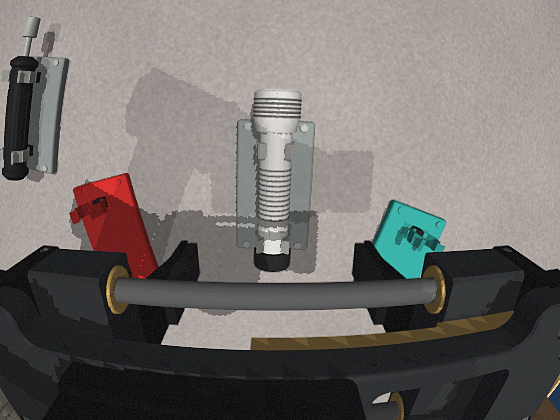

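The wrist view shows the torch centred between the fingers. Its head is at (277,100), the knurled barrel runs from (274,172) to (272,222), and the tail cap is at (271,260). I'll measure the axis.

```bash
cat >> h.py <<'E'
def wat(p,z,eye,Rm):
    u=np.array([p[0]-275.445,p[1]-206.781]);r=np.linalg.norm(u);t=r/325.192
    d=Rm@np.array([*(np.sin(t)*u/r),np.cos(t)]);return eye+d*(z-eye[2])/d[2]
E
python3 - <<'E'
from h import *
import cv2
eye=np.array([ 0.5623388,-0.27849916,0.36516108]);Rm=np.array([[ 0.23619147,-0.9277577,-0.28892775],[-0.9716588,-0.22255073,-0.07968903],[ 0.00963103,0.29956106,-0.95402852]])
for p,z in(((274,172),.044),((272,222),.044),((274,145),.044),((271,248),.044),((238,122),.014),((313,122),.014),((309,246),.014),((238,247),.014),((277,91),.055),((271,270),.035)):print(p,wat(p,z,eye,Rm).round(4))
a=cv2.imread("pics/w1.png");cv2.imwrite("pics/w1c.png",cv2.resize(a[80:280,220:330],None,fx=3,fy=3,interpolation=cv2.INTER_CUBIC))
E
```

```text
(274, 172) [ 0.5003 -0.2953  0.044 ]
(272, 222) [ 0.4479 -0.3058  0.044 ]
(274, 145) [ 0.5269 -0.2888  0.044 ]
(271, 248) [ 0.4184 -0.3117  0.044 ]
(238, 122) [ 0.5392 -0.2463  0.014 ]
(313, 122) [ 0.5582 -0.3245  0.014 ]
(309, 246) [ 0.4178 -0.3581  0.014 ]
(238, 247) [ 0.397  -0.2764  0.014 ]
(277, 91) [ 0.579 -0.279  0.055]
(271, 270) [ 0.3872 -0.3191  0.035 ]
```

View pics/w1c.png

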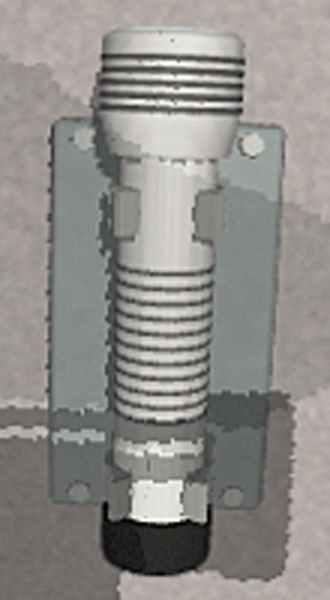

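Call:
servo_tool:
  deltas:
    - {"slide": [-0.2,0,0.5],"spin": 0.25}
    - {"slide": [0,0,1],"spin": 0}
    - {"slide": [0,0,1],"spin": 0}
    - {"slide": [0,0,1],"spin": 0}
    - {"slide": [0,0,1],"spin": 0}
    - {"slide": [0,0,0.5],"spin": 0}
    - {"slide": [0,0,0],"spin": 0}

```text
time_s: 5.15
tcp_pos: [0.4782, -0.2933, 0.0805]
ee_rot: [[0.979, 0.203, -0.002], [0.202, -0.979, -0.015], [-0.004, 0.014, -1.0]]
wrist_force: [1.0, 0.0, 0.9]
gripper_width: 0.996
```

```bash
python3 go.py .48 -.2995 .026 11.6
```

```text
t 5.15 pos [ 0.4782 -0.2933  0.0805] yaw 11.68 F [1.  0.  0.9] w 0.996 j [-14.  24. -20.   1. -46. 115.]
units [0.03 0.23 2.18] tilt [-0.004  0.014 -1.   ] spin 0.01
```

Call:
servo_tool:
  deltas:
    - {"slide": [0,0.15,0.6],"spin": 0}
    - {"slide": [0,0.1,0.6],"spin": 0}
    - {"slide": [0,0,0.6],"spin": 0}
    - {"slide": [0,0,0.3],"spin": 0}
    - {"slide": [0,0,0],"spin": 0}

```text
time_s: 5.65
tcp_pos: [0.4827, -0.2983, 0.0332]
ee_rot: [[0.979, 0.205, 0.008], [0.205, -0.978, -0.018], [0.004, 0.019, -1.0]]
wrist_force: [0.0, 0.4, -0.2]
gripper_width: 0.999
```

```bash
python3 go.py .48 -.2995 .026 11.6
```

```text
t 5.65 pos [ 0.4827 -0.2983  0.0332] yaw 11.86 F [ 0.   0.4 -0.2] w 0.999 j [-15.  28. -22.   1. -39. 116.]
units [-0.12  0.02  0.29] tilt [ 0.004  0.019 -1.   ] spin 0.032
```

Call:
servo_tool:
  deltas:
    - {"slide": [-0.1,0.02,0.3],"spin": 0.05}
    - {"slide": [0,0,0],"spin": 0}

```text
time_s: 5.85
tcp_pos: [0.4813, -0.2994, 0.0271]
ee_rot: [[0.98, 0.199, 0.011], [0.199, -0.98, -0.019], [0.007, 0.021, -1.0]]
wrist_force: [-0.3, 0.1, -0.1]
gripper_width: 1.002
```

Call:
servo_tool:
  deltas:
    - {"slide": [0,0,0],"spin": 0}
    - {"slide": [0,0,0],"spin": 0}
    - {"slide": [0,0,0],"spin": 0}
    - {"slide": [0,0,0],"spin": 0}
    - {"slide": [0,0,0],"spin": 0}
  gripper: 255

```text
time_s: 6.35
tcp_pos: [0.4824, -0.2998, 0.029]
ee_rot: [[0.98, 0.199, 0.014], [0.199, -0.98, -0.02], [0.01, 0.023, -1.0]]
wrist_force: [0.3, -0.8, 0.5]
gripper_width: 0.634
```

```bash
python3 go.py .48 -.2995 .026 11.6
```

```text
t 6.35 pos [ 0.4824 -0.2998  0.029 ] yaw 11.47 F [ 0.3 -0.8  0.5] w 0.634 j [-15.  28. -22.   1. -38. 115.]
units [-0.09 -0.04  0.12] tilt [ 0.01   0.023 -1.   ] spin -0.016
```

Call:
servo_tool:
  deltas:
    - {"slide": [-0.04,0,0.06],"spin": 0}
    - {"slide": [-0.03,0,0.05],"spin": 0}
    - {"slide": [0,0,0.03],"spin": 0}
    - {"slide": [0,0,0],"spin": 0}
    - {"slide": [0,0,0],"spin": 0}

```text
time_s: 6.85
tcp_pos: [0.4805, -0.3, 0.0254]
ee_rot: [[0.98, 0.199, 0.014], [0.199, -0.98, -0.02], [0.01, 0.023, -1.0]]
wrist_force: [-0.2, -0.0, 1.1]
gripper_width: 0.359
```

```bash
python3 go.py .48 -.2995 .026 11.6
```

```text
t 6.85 pos [ 0.4805 -0.3     0.0254] yaw 11.48 F [-0.2 -0.   1.1] w 0.359 j [-15.  28. -23.   1. -38. 115.]
units [-0.02 -0.03 -0.02] tilt [ 0.01   0.023 -1.   ] spin -0.015
```

Call:
servo_tool:
  deltas:
    - {"slide": [0,0,0],"spin": 0}
    - {"slide": [0,-0.12,0],"spin": 0}
    - {"slide": [0,-0.12,0],"spin": 0}
    - {"slide": [0,-0.12,0],"spin": 0}

```text
time_s: 7.25
tcp_pos: [0.4812, -0.2966, 0.026]
ee_rot: [[0.979, 0.201, 0.02], [0.202, -0.979, -0.028], [0.014, 0.032, -0.999]]
wrist_force: [-0.0, -12.1, -3.8]
gripper_width: 0.358
```

```bash
python3 go.py .48 -.2995 .026 11.6
```

```text
t 7.25 pos [ 0.4812 -0.2966  0.026 ] yaw 11.64 F [ -0.  -12.1  -3.8] w 0.358 j [-15.  28. -24.   2. -37. 114.]
units [-0.07  0.1   0.  ] tilt [ 0.014  0.032 -0.999] spin 0.004
```

Call:
servo_tool:
  deltas:
    - {"slide": [0,-0.3,0],"spin": 0}
    - {"slide": [0,-0.3,0],"spin": 0}

```text
time_s: 7.45
tcp_pos: [0.4822, -0.2893, 0.0267]
ee_rot: [[0.979, 0.204, 0.029], [0.205, -0.978, -0.039], [0.021, 0.044, -0.999]]
wrist_force: [1.0, -25.9, -11.5]
gripper_width: 0.361
```

```bash
python3 go.py .48 -.2995 .026 11.6;python3 - <<'E'
from station import optics
import cv2
c=optics.capture("scene");a=c["frame"][:,:,::-1];cv2.imwrite("pics/s2.png",cv2.resize(a[120:240,140:260],None,fx=5,fy=5,interpolation=cv2.INTER_CUBIC))
E
```

```text
t 7.45 pos [ 0.4822 -0.2893  0.0267] yaw 11.81 F [  1.  -25.9 -11.5] w 0.361 j [-13.  27. -25.   3. -35. 113.]
units [-0.17  0.38  0.04] tilt [ 0.021  0.044 -0.999] spin 0.026
```

View pics/s2.png

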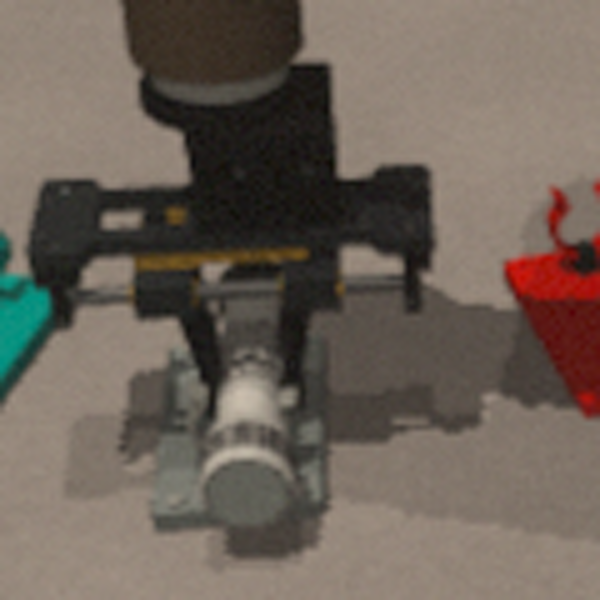

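Call:
servo_tool:
  deltas:
    - {"slide": [0,-0.35,0],"spin": 0}

```text
time_s: 7.6
tcp_pos: [0.4824, -0.2857, 0.0271]
ee_rot: [[0.978, 0.205, 0.034], [0.207, -0.977, -0.046], [0.024, 0.052, -0.998]]
wrist_force: [-1.3, -31.7, -2.9]
gripper_width: 0.362
```

```bash
python3 go.py .48 -.2995 .026 11.6
```

```text
t 7.6 pos [ 0.4824 -0.2857  0.0271] yaw 11.92 F [ -1.3 -31.7  -2.9] w 0.362 j [-13.  27. -26.   4. -35. 112.]
units [-0.21  0.52  0.07] tilt [ 0.024  0.052 -0.998] spin 0.04
```

Call:
servo_tool:
  deltas:
    - {"slide": [0,-0.2,-0.4],"spin": 0}
    - {"slide": [0,-0.25,-0.5],"spin": 0}

```text
time_s: 7.8
tcp_pos: [0.4802, -0.2818, 0.0475]
ee_rot: [[0.978, 0.205, 0.036], [0.207, -0.977, -0.054], [0.024, 0.061, -0.998]]
wrist_force: [0.6, -14.4, -3.9]
gripper_width: 0.362
```

```bash
python3 go.py .48 -.2995 .026 11.6
```

```text
t 7.8 pos [ 0.4802 -0.2818  0.0475] yaw 11.96 F [  0.6 -14.4  -3.9] w 0.362 j [-12.  25. -26.   4. -37. 111.]
units [-0.18  0.64  0.9 ] tilt [ 0.024  0.061 -0.998] spin 0.045
```

Call:
servo_tool:
  deltas:
    - {"slide": [0,-0.3,-0.5],"spin": 0}
    - {"slide": [0,-0.2,-0.6],"spin": 0}
    - {"slide": [0,0,-0.7],"spin": 0}
    - {"slide": [0,0,-0.7],"spin": 0}

```text
time_s: 8.2
tcp_pos: [0.4695, -0.2696, 0.1062]
ee_rot: [[0.978, 0.206, 0.023], [0.207, -0.977, -0.056], [0.011, 0.06, -0.998]]
wrist_force: [-0.8, -0.9, -3.5]
gripper_width: 0.36
```

```bash
python3 go.py .48 .28 .17 1.6;python3 - <<'E'
from station import optics
import cv2
c=optics.capture("scene");a=c["frame"][:,:,::-1];cv2.imwrite("pics/s3.png",cv2.resize(a[100:240,140:260],None,fx=4,fy=4,interpolation=cv2.INTER_CUBIC))
E
```

```text
t 8.2 pos [ 0.4695 -0.2696  0.1062] yaw 11.93 F [-0.8 -0.9 -3.5] w 0.36 j [-11.  19. -24.   4. -45. 110.]
units [  4.98 -21.23  -3.77] tilt [ 0.011  0.06  -0.998] spin 1.292
```

View pics/s3.png

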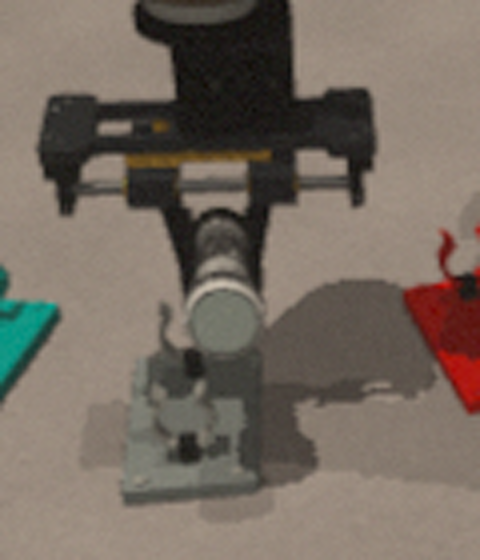

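The scene view shows the torch at (225,290) in the crop, held in the fingers and clear of its clips, which have shut again.

Call:
servo_tool:
  deltas:
    - {"slide": [0,-0.3,-0.8],"spin": 0.1}
    - {"slide": [0.1,-0.6,-0.8],"spin": 0.15}
    - {"slide": [0.2,-0.8,-0.6],"spin": 0.15}
    - {"slide": [0.2,-0.8,-0.4],"spin": 0.15}
    - {"slide": [0.2,-0.8,-0.2],"spin": 0.15}
    - {"slide": [0.2,-0.8,0],"spin": 0.15}
    - {"slide": [0.2,-0.8,0],"spin": 0.15}
    - {"slide": [0.2,-0.8,0],"spin": 0.1}
    - {"slide": [0.2,-0.8,0],"spin": 0}
    - {"slide": [0.2,-0.8,0],"spin": 0}

```text
time_s: 9.25
tcp_pos: [0.4836, -0.0728, 0.1594]
ee_rot: [[0.999, 0.037, 0.01], [0.038, -0.998, -0.05], [0.008, 0.05, -0.999]]
wrist_force: [0.7, 0.5, -3.5]
gripper_width: 0.361
```

```bash
python3 go.py .5 .28 .17 1.6
```

```text
t 9.25 pos [ 0.4836 -0.0728  0.1594] yaw 2.16 F [ 0.7  0.5 -3.5] w 0.361 j [ 12.  12. -26.   4. -53.  78.]
units [  1.19 -14.04  -1.12] tilt [ 0.008  0.05  -0.999] spin 0.07
```

Call:
servo_tool:
  deltas:
    - {"slide": [0.1,-1,-0.3],"spin": 0}
    - {"slide": [0.1,-1,-0.3],"spin": 0}
    - {"slide": [0.1,-1,-0.2],"spin": 0}
    - {"slide": [0.1,-1,-0.1],"spin": 0}
    - {"slide": [0.1,-1,0],"spin": 0}
    - {"slide": [0.1,-1,0],"spin": 0}
    - {"slide": [0.1,-1,0],"spin": 0}
    - {"slide": [0.1,-1,0],"spin": 0}
    - {"slide": [0.1,-1,0],"spin": 0}
    - {"slide": [0.1,-1,0],"spin": 0}

```text
time_s: 10.25
tcp_pos: [0.4901, 0.1881, 0.1548]
ee_rot: [[0.999, 0.032, -0.014], [0.031, -0.998, -0.051], [-0.015, 0.051, -0.999]]
wrist_force: [0.5, 0.4, -3.3]
gripper_width: 0.359
```

```bash
python3 go.py .5 .28 .17 1.6
```

```text
t 10.25 pos [0.4901 0.1881 0.1548] yaw 1.79 F [ 0.5  0.4 -3.3] w 0.359 j [ 40.  17. -19.   2. -57.  51.]
units [ 0.5  -3.63 -0.8 ] tilt [-0.015  0.051 -0.999] spin 0.024
```

Call:
servo_tool:
  deltas:
    - {"slide": [0.3,-0.9,-0.2],"spin": 0}
    - {"slide": [0.3,-0.9,-0.2],"spin": 0}
    - {"slide": [0.2,-0.9,-0.2],"spin": 0}
    - {"slide": [0.1,-0.5,0],"spin": 0}
    - {"slide": [0,0,0],"spin": 0}

```text
time_s: 10.75
tcp_pos: [0.5063, 0.2741, 0.1564]
ee_rot: [[0.999, 0.034, -0.025], [0.032, -0.998, -0.056], [-0.027, 0.056, -0.998]]
wrist_force: [0.0, -0.5, -3.2]
gripper_width: 0.357
```

```bash
python3 go.py .514 .285 .12 1.6;python3 - <<'E'
from station import optics
import cv2
c=optics.capture("scene");a=c["frame"][:,:,::-1];cv2.imwrite("pics/s4.png",cv2.resize(a[100:260,350:470],None,fx=4,fy=4,interpolation=cv2.INTER_CUBIC))
c=optics.capture("top");a=c["frame"][:,:,::-1];cv2.imwrite("pics/t4.png",cv2.resize(a[150:300,60:210],None,fx=4,fy=4,interpolation=cv2.INTER_CUBIC))
c=optics.capture("wrist");a=c["frame"][:,:,::-1];cv2.imwrite("pics/w4.png",a);print(c['eye'],c['rotation'])
E
```

```text
t 10.75 pos [0.5063 0.2741 0.1564] yaw 1.85 F [ 0.  -0.5 -3.2] w 0.357 j [ 45.  22. -11.   1. -61.  46.]
units [ 0.36 -0.5   1.42] tilt [-0.027  0.056 -0.998] spin 0.031
[0.5878341  0.28283837 0.31735239] [[ 0.03268231 -0.94950983 -0.31203037]
 [-0.99792547 -0.01367494 -0.06291061]
 [ 0.05546725  0.31343912 -0.94798697]]
```

View pics/s4.png

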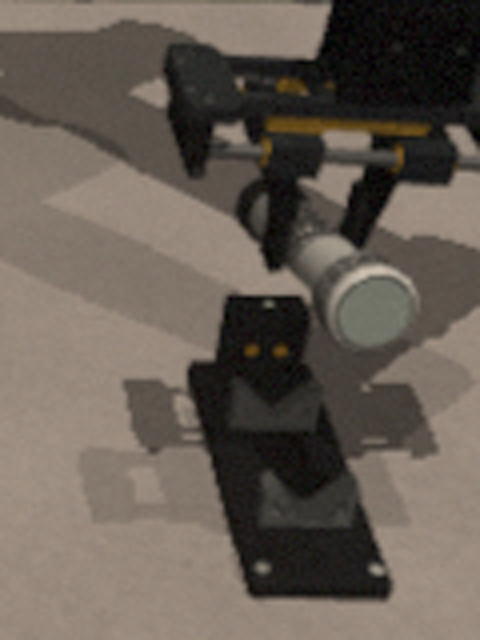

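View pics/t4.png

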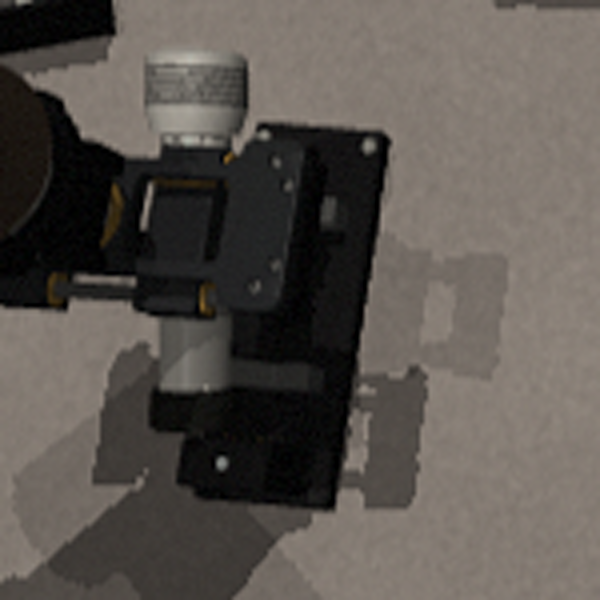

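View pics/w4.png

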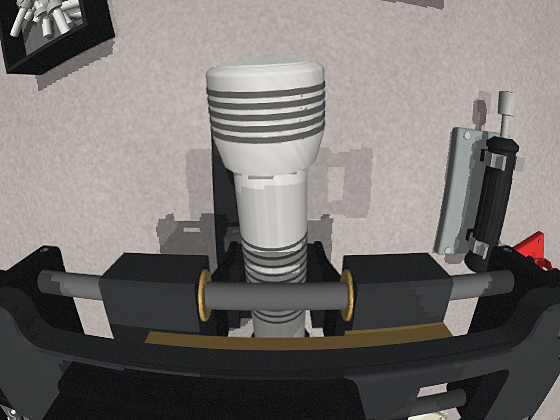

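```bash
python3 - <<'E'
from h import *
g=np.array([.5063,.2741,.1564])-.0187*np.array([-.025,-.056,-.998])
for off in(-4,0,4):
  for p in(0,1.5,3,5):
    a=np.radians(p);d=np.array([np.cos(a),.032,-np.sin(a)]);o=g+d*off/1000
    L=o+.102*d;T=o-.082*d; n=np.array([np.sin(a),0,np.cos(a)])
    print(off,p,'lens scene',proj('scene',L).round(1),'lens top edge/top cam',proj('top',L+n*.023).round(1),'tail top edge',proj('top',T+n*.02).round(1),'tail bottom-edge',proj('top',T-n*.02).round(1))
print('seen lens scene',crop(375,311,4,350,100),'top lens edges',crop(197,51,4,60,150),'tail',crop(188,430,4,60,150))
E
```

```text
-4 0 lens scene [439.  182.7] lens top edge/top cam [108.1 162.3] tail top edge [ 92.9 258. ] tail bottom-edge [102.8 259.3]
-4 1.5 lens scene [438.8 183.8] lens top edge/top cam [108.8 162.4] tail top edge [ 92.4 257.6] tail bottom-edge [102.2 259.5]
-4 3 lens scene [438.5 184.8] lens top edge/top cam [109.4 162.5] tail top edge [ 91.8 257.2] tail bottom-edge [101.7 259.6]
-4 5 lens scene [438.1 186.1] lens top edge/top cam [110.2 162.8] tail top edge [ 91.1 256.6] tail bottom-edge [100.9 259.8]
0 0 lens scene [439.5 183.8] lens top edge/top cam [108.4 160.3] tail top edge [ 93.2 255.8] tail bottom-edge [103.2 257.2]
0 1.5 lens scene [439.2 184.9] lens top edge/top cam [109.1 160.4] tail top edge [ 92.7 255.4] tail bottom-edge [102.6 257.4]
0 3 lens scene [439.  185.9] lens top edge/top cam [109.8 160.6] tail top edge [ 92.3 255. ] tail bottom-edge [102.  257.5]
0 5 lens scene [438.6 187.3] lens top edge/top cam [110.6 160.9] tail top edge [ 91.6 254.4] tail bottom-edge [101.3 257.7]
4 0 lens scene [440.  184.9] lens top edge/top cam [108.8 158.3] tail top edge [ 93.6 253.6] tail bottom-edge [103.5 255.1]
4 1.5 lens scene [439.7 186. ] lens top edge/top cam [109.5 158.5] tail top edge [ 93.1 253.3] tail bottom-edge [103.  255.3]
4 3 lens scene [439.4 187.1] lens top edge/top cam [110.1 158.7] tail top edge [ 92.7 252.9] tail bottom-edge [102.4 255.5]
4 5 lens scene [439.  188.5] lens top edge/top cam [111. 159.] tail top edge [ 92.1 252.3] tail bottom-edge [101.7 255.6]
seen lens scene (443.375, 177.375) top lens edges (108.875, 162.375) tail (106.625, 257.125)
```

```bash
python3 - <<'E'
from station import optics,sense
import cv2
from h import *
s=sense();print(s['time_s'],s['tcp_pos'],s['ee_rot'].round(3))
c=optics.capture("scene");a=c["frame"][:,:,::-1];cv2.imwrite("pics/s5.png",cv2.resize(a[110:210,390:480],None,fx=6,fy=6,interpolation=cv2.INTER_CUBIC))
print(c['eye'],c['rotation'])
for v in ('tcp_pos',):print(proj('scene',s[v]))
c=optics.capture("top");print(c['eye'],c['rotation'])
s=sense();print(s['time_s'],s['tcp_pos'],s['ee_rot'].round(3))
E
```

```text
10.9 [0.50608435 0.2721113  0.15721323] [[ 0.999  0.032 -0.025]
 [ 0.031 -0.998 -0.057]
 [-0.027  0.056 -0.998]]
[1.39170532 0.01621497 0.6764465 ] [[-0.07500739  0.59363076 -0.8012343 ]
 [ 0.9969947   0.02903085 -0.07182464]
 [-0.0193768  -0.80421373 -0.59402425]]
[425.20015796 165.49407049]
[ 0.41236337 -0.08137617  0.90975397] [[ 0.10190959 -0.97469821  0.19894177]
 [-0.99478786 -0.0991674   0.02372621]
 [-0.00339736 -0.20032279 -0.97972406]]
11.0 [0.5065117  0.272059   0.15794978] [[ 0.999  0.032 -0.024]
 [ 0.03  -0.998 -0.056]
 [-0.026  0.055 -0.998]]
```

View pics/s5.png

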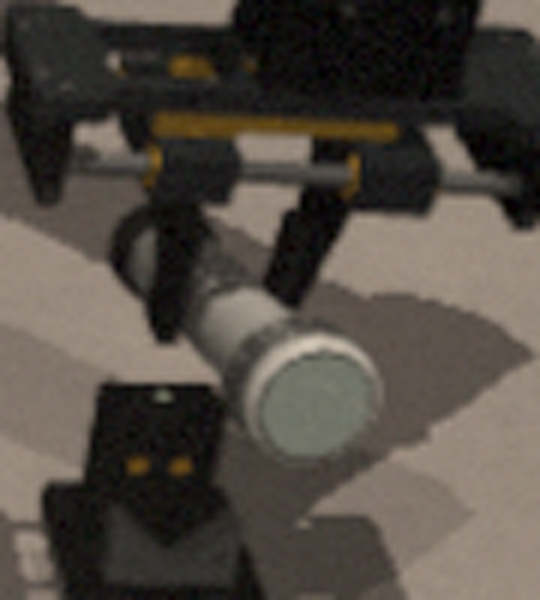

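```bash
python3 - <<'E'
from h import *
from scipy.optimize import least_squares
t=np.linspace(0,2*np.pi,60)
def model(p):
    off,pi,dy,dz,yaw=p
    g=np.array([.5062,.2730,.1568])-.0187*np.array([-.025,-.056,-.998])+[0,dy,dz]
    d=np.array([np.cos(pi)*np.cos(yaw),np.cos(pi)*np.sin(yaw),np.sin(pi)]);l=np.array([-np.sin(yaw),np.cos(yaw),0]);n=np.cross(d,l)
    o=g+off*d
    circ=lambda s,r:np.array([o+s*d+r*(np.cos(a)*l+np.sin(a)*n) for a in t])
    P=lambda c,C:np.array([proj(c,x) for x in C])
    L=P('top',circ(.102,.023));L2=P('top',circ(.072,.023));T=P('top',circ(-.082,.02));TS=P('scene',circ(-.082,.02))
    return np.array([*proj('scene',o+.102*d),L[:,1].min(),T[:,1].max(),min(T[:,0].min(),P('top',circ(-.062,.02))[:,0].min()),min(L[:,0].min(),L2[:,0].min()),max(L[:,0].max(),L2[:,0].max()),TS[:,0].min(),TS[:,1].min()])
obs=np.array([443,176.8,162.3,257.6,97.3,96,121.8,408.3,143.5])
f=lambda p:np.r_[model(p)-obs,p[2]/.002,p[3]/.002,(p[4]-.031)/.02]
s=least_squares(f,[0,0,0,0,.03],x_scale=[.01,.1,.01,.01,.1]);print(s.x,np.degrees(s.x[1]),(s.fun).round(1))
E
```

```text
[ 0.00080655  0.22986392 -0.00152594 -0.00559885  0.0693379 ] 13.17023275306263 [-1.5 -1.2 -1.3  0.2 -1.5 -0.6 -0.2 -0.3 -0.8 -0.8 -2.8  1.9]
```

```bash
python3 go.py .514 .285 .06 1.6
```

```text
t 11.0 pos [0.5065 0.2721 0.1579] yaw 1.73 F [-0.3 -0.  -3.4] w 0.359 j [ 45.  22. -11.   1. -61.  46.]
units [ 0.42 -0.72  3.87] tilt [-0.026  0.055 -0.998] spin 0.017
```

Call:
servo_tool:
  deltas:
    - {"slide": [0.2,-0.4,0.4],"spin": 0}
    - {"slide": [0.2,-0.35,0.7],"spin": 0}
    - {"slide": [0,0,0.8],"spin": 0}
    - {"slide": [0,0,0.8],"spin": 0}
    - {"slide": [0,0,0.5],"spin": 0}
    - {"slide": [0,0,0],"spin": 0}

```text
time_s: 11.6
tcp_pos: [0.5162, 0.2868, 0.0725]
ee_rot: [[0.999, 0.027, -0.022], [0.026, -0.998, -0.053], [-0.023, 0.052, -0.998]]
wrist_force: [-0.5, -0.5, -2.6]
gripper_width: 0.364
```

```bash
python3 go.py .514 .285 .06 1.6;python3 - <<'E'
from station import optics
import cv2
c=optics.capture("scene");a=c["frame"][:,:,::-1];cv2.imwrite("pics/s6.png",cv2.resize(a[130:260,370:480],None,fx=5,fy=5,interpolation=cv2.INTER_CUBIC))
E
```

```text
t 11.6 pos [0.5162 0.2868 0.0725] yaw 1.49 F [-0.5 -0.5 -2.6] w 0.364 j [ 45.  28. -14.   2. -51.  45.]
units [-0.08  0.04  0.51] tilt [-0.023  0.052 -0.998] spin -0.013
```

View pics/s6.png

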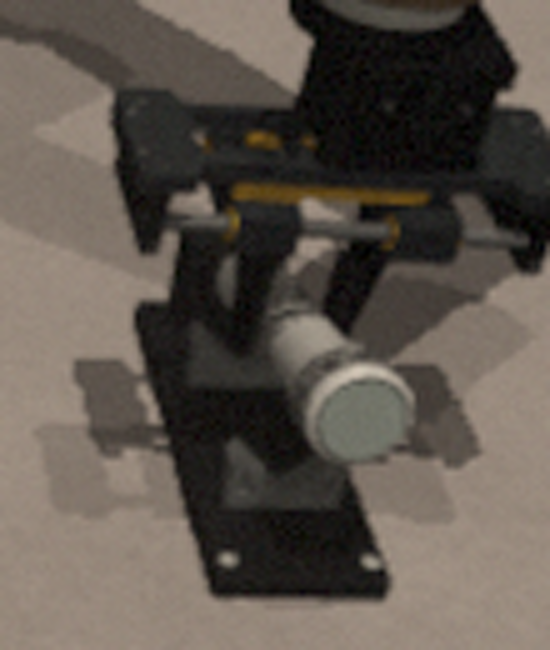

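The scene crop shows the torch over the cradle, lens at (365,415) and head up, with the tail behind the fingers above the rear saddle.

Call:
servo_tool:
  deltas:
    - {"slide": [-0.05,0,0.4],"spin": 0}
    - {"slide": [0,0.05,0.4],"spin": 0}
    - {"slide": [0,0,0.3],"spin": 0}
    - {"slide": [0,0,0],"spin": 0}

```text
time_s: 12.05
tcp_pos: [0.5176, 0.2867, 0.0472]
ee_rot: [[1.0, 0.028, -0.014], [0.027, -0.999, -0.047], [-0.015, 0.046, -0.999]]
wrist_force: [-2.1, 0.6, -1.5]
gripper_width: 0.358
```

```bash
python3 go.py .514 .285 .0255 1.6
```

```text
t 12.05 pos [0.5176 0.2867 0.0472] yaw 1.55 F [-2.1  0.6 -1.5] w 0.358 j [ 45.  30. -16.   2. -47.  45.]
units [-0.13  0.02  0.87] tilt [-0.015  0.046 -0.999] spin -0.007
```

Call:
servo_tool:
  deltas:
    - {"slide": [-0.1,0.02,0.15],"spin": 0}
    - {"slide": [-0.05,0.02,0.15],"spin": 0}
    - {"slide": [0,0,0.15],"spin": 0}

```text
time_s: 12.35
tcp_pos: [0.5152, 0.2862, 0.0375]
ee_rot: [[1.0, 0.028, -0.009], [0.028, -0.999, -0.044], [-0.011, 0.043, -0.999]]
wrist_force: [0.8, 0.8, -0.2]
gripper_width: 0.357
```

```bash
python3 go.py .514 .285 .0255 1.6;python3 - <<'E'
from station import optics
import cv2
c=optics.capture("scene");a=c["frame"][:,:,::-1];cv2.imwrite("pics/s7.png",cv2.resize(a[130:260,370:480],None,fx=5,fy=5,interpolation=cv2.INTER_CUBIC))
E
```

```text
t 12.35 pos [0.5152 0.2862 0.0375] yaw 1.6 F [ 0.8  0.8 -0.2] w 0.357 j [ 46.  30. -17.   2. -45.  45.]
units [-0.04  0.03  0.48] tilt [-0.011  0.043 -0.999] spin -0.0
```

View pics/s7.png

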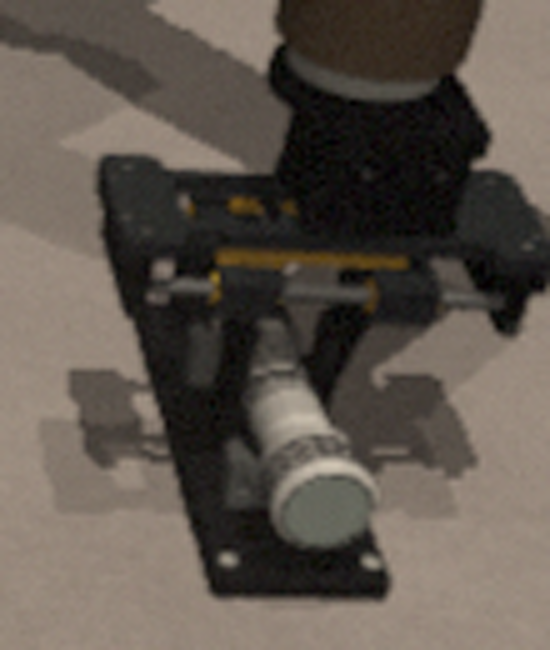

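Call:
servo_tool:
  deltas:
    - {"slide": [0,0.02,0.2],"spin": 0}
    - {"slide": [0,0,0.15],"spin": 0}

```text
time_s: 12.6
tcp_pos: [0.5164, 0.2857, 0.0331]
ee_rot: [[1.0, 0.031, -0.007], [0.03, -0.999, -0.045], [-0.008, 0.045, -0.999]]
wrist_force: [-11.0, -2.0, 31.8]
gripper_width: 0.36
```

```bash
python3 go.py .514 .285 .0255 1.6; python3 -c "
from h import *
for x in (-.004,0,.004):print(proj('scene',[.614+x,.289,.044]))
print(proj('scene',[.614,.289,.056]))"
```

```text
t 12.6 pos [0.5164 0.2857 0.0331] yaw 1.74 F [-11.   -2.   31.8] w 0.36 j [ 45.  31. -17.   2. -45.  45.]
units [-0.09  0.01  0.3 ] tilt [-0.008  0.045 -0.999] spin 0.017
[432.85214148 233.88155621]
[433.22282648 235.03456583]
[433.59594591 236.19514772]
[434.25441843 230.81391754]
```

Call:
servo_tool:
  deltas:
    - {"slide": [0,0,-0.2],"spin": 0}
    - {"slide": [-0.12,0,-0.1],"spin": 0}
    - {"slide": [-0.08,0,0],"spin": 0}
    - {"slide": [0,0,0],"spin": 0}

```text
time_s: 13.0
tcp_pos: [0.5092, 0.2844, 0.0394]
ee_rot: [[1.0, 0.03, -0.01], [0.029, -0.998, -0.047], [-0.012, 0.047, -0.999]]
wrist_force: [0.5, -0.2, -3.7]
gripper_width: 0.36
```

```bash
python3 go.py .513 .285 .0255 1.6;python3 - <<'E'
from station import optics
import cv2
c=optics.capture("scene");a=c["frame"][:,:,::-1];cv2.imwrite("pics/s8.png",cv2.resize(a[160:260,380:470],None,fx=6,fy=6,interpolation=cv2.INTER_CUBIC))
c=optics.capture("top");a=c["frame"][:,:,::-1];cv2.imwrite("pics/t8.png",cv2.resize(a[160:290,60:190],None,fx=4.5,fy=4.5,interpolation=cv2.INTER_CUBIC))
E
```

```text
t 13.0 pos [0.5092 0.2844 0.0394] yaw 1.67 F [ 0.5 -0.2 -3.7] w 0.36 j [ 46.  30. -17.   2. -45.  44.]
units [ 0.16 -0.04  0.55] tilt [-0.012  0.047 -0.999] spin 0.009
```

View pics/s8.png

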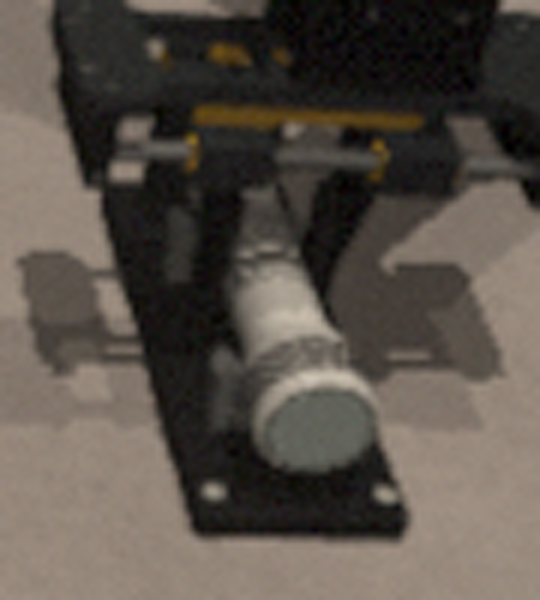

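View pics/t8.png

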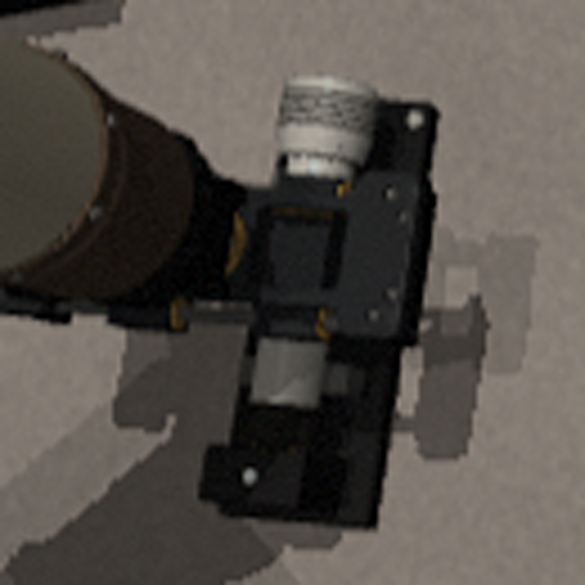

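```bash
python3 - <<'E'
from h import *
for z in(.046,.050,.054):
  print(z,'lens',at('scene',crop(322,428,6,380,160),z),'capfront',at('top',crop(285,405,4.5,60,160),z+.017),'lens top',at('top',crop(331,76,4.5,60,160),z+.02), at('top',crop(329,130,4.5,60,160),z+.023))
E
```

```text
0.046 lens [0.60194528 0.29111157 0.046     ] capfront [0.44703327 0.27557688 0.063     ] lens top [0.6128639  0.28168933 0.066     ] [0.58440208 0.27638319 0.069     ]
0.05 lens [0.60695608 0.28936743 0.05      ] capfront [0.44686949 0.27389066 0.067     ] lens top [0.61191339 0.27996813 0.07      ] [0.58358358 0.2746811  0.073     ]
0.054 lens [0.61196688 0.28762329 0.054     ] capfront [0.44670571 0.27220444 0.071     ] lens top [0.61096287 0.27824694 0.074     ] [0.58276508 0.27297901 0.077     ]
```

Call:
servo_tool:
  deltas:
    - {"slide": [0.06,0,0.1],"spin": 0}
    - {"slide": [0,0,0.12],"spin": 0}

```text
time_s: 13.3
tcp_pos: [0.5116, 0.285, 0.0339]
ee_rot: [[1.0, 0.03, -0.009], [0.03, -0.998, -0.046], [-0.01, 0.046, -0.999]]
wrist_force: [-2.8, 3.1, 6.8]
gripper_width: 0.361
```

```bash
python3 go.py .513 .285 .0255 1.6
```

```text
t 13.3 pos [0.5116 0.285  0.0339] yaw 1.7 F [-2.8  3.1  6.8] w 0.361 j [ 46.  30. -17.   2. -45.  44.]
units [ 0.06 -0.01  0.33] tilt [-0.01   0.046 -0.999] spin 0.013
```

```bash
python3 go.py .513 .285 .0255 1.6;python3 - <<'E'
from station import optics
import cv2
c=optics.capture("scene");a=c["frame"][:,:,::-1];cv2.imwrite("pics/s9.png",cv2.resize(a[160:260,380:470],None,fx=6,fy=6,interpolation=cv2.INTER_CUBIC))
c=optics.capture("wrist");a=c["frame"][:,:,::-1];cv2.imwrite("pics/w9.png",a);print(c['eye'],c['rotation'])
E
```

```text
t 13.3 pos [0.5116 0.285  0.0339] yaw 1.7 F [-2.8  3.1  6.8] w 0.361 j [ 46.  30. -17.   2. -45.  44.]
units [ 0.06 -0.01  0.33] tilt [-0.01   0.046 -0.999] spin 0.013
[0.59084223 0.29368353 0.19595753] [[ 0.03036696 -0.95485935 -0.29550205]
 [-0.99855085 -0.01583954 -0.05143255]
 [ 0.04443023  0.29663568 -0.95395662]]
```

View pics/s9.png

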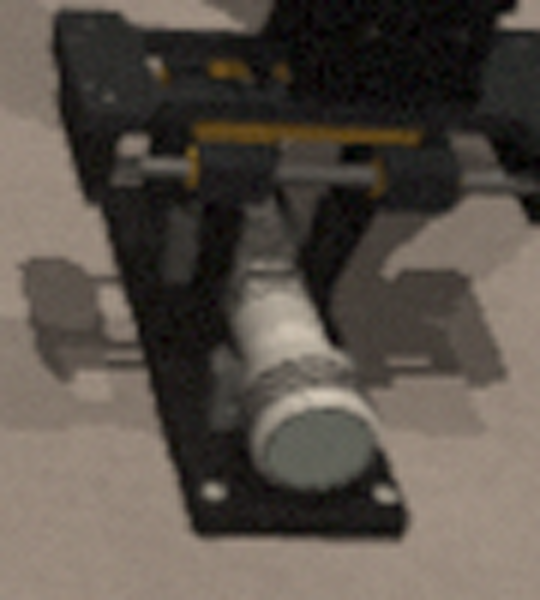

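View pics/w9.png

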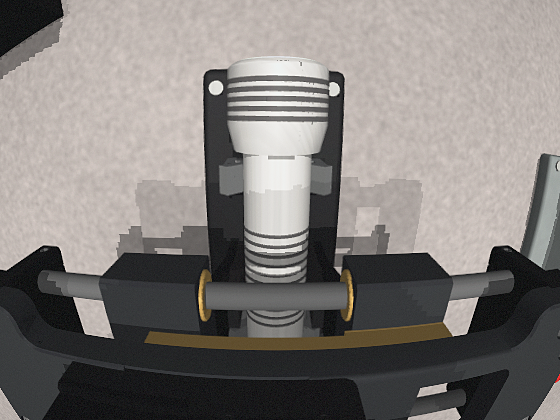

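The scene lens centre is at (433.2,234.7) against a seated prediction of (433.2,235.0), and the wrist view shows the barrel in the front saddle. Next I'll push the tail home.

Call:
servo_tool:
  deltas:
    - {"slide": [-0.1,0,0.02],"spin": 0}
    - {"slide": [-0.1,0,0.02],"spin": 0}

```text
time_s: 13.6
tcp_pos: [0.5084, 0.2856, 0.0336]
ee_rot: [[1.0, 0.031, -0.005], [0.031, -0.999, -0.044], [-0.006, 0.044, -0.999]]
wrist_force: [2.4, -1.5, 0.8]
gripper_width: 0.362
```

```bash
python3 go.py .509 .285 .0335 1.6
```

```text
t 13.6 pos [0.5084 0.2856 0.0336] yaw 1.76 F [ 2.4 -1.5  0.8] w 0.362 j [ 46.  30. -18.   2. -44.  44.]
units [0.02 0.03 0.01] tilt [-0.006  0.044 -0.999] spin 0.02
```

Call:
servo_tool:
  deltas:
    - {"slide": [-0.12,0,0.02],"spin": 0}

```text
time_s: 13.7
tcp_pos: [0.5067, 0.2858, 0.0337]
ee_rot: [[0.999, 0.032, -0.002], [0.032, -0.999, -0.043], [-0.003, 0.043, -0.999]]
wrist_force: [10.6, -4.5, -3.2]
gripper_width: 0.358
```

Call:
servo_tool:
  deltas:
    - {"slide": [-0.12,0,0.02],"spin": 0}

```text
time_s: 13.8
tcp_pos: [0.5068, 0.2862, 0.0342]
ee_rot: [[0.999, 0.034, 0.004], [0.034, -0.999, -0.041], [0.003, 0.041, -0.999]]
wrist_force: [14.5, -4.3, -3.1]
gripper_width: 0.364
```

Call:
servo_tool:
  deltas:
    - {"slide": [-0.12,0,0.02],"spin": 0}

```text
time_s: 13.9
tcp_pos: [0.507, 0.2866, 0.0347]
ee_rot: [[0.999, 0.036, 0.011], [0.036, -0.999, -0.039], [0.009, 0.04, -0.999]]
wrist_force: [10.8, -3.4, -3.2]
gripper_width: 0.359
```

Call:
servo_tool:
  deltas:
    - {"slide": [-0.03,0,0.08],"spin": 0}
    - {"slide": [-0.02,0,0.06],"spin": 0}

```text
time_s: 14.1
tcp_pos: [0.5072, 0.2858, 0.0336]
ee_rot: [[0.999, 0.036, 0.014], [0.037, -0.999, -0.039], [0.012, 0.04, -0.999]]
wrist_force: [-1.7, 0.6, 9.8]
gripper_width: 0.362
```

```bash
python3 go.py .509 .285 .0335 1.6;python3 - <<'E'
from station import optics
import cv2
c=optics.capture("scene");a=c["frame"][:,:,::-1];cv2.imwrite("pics/s10.png",cv2.resize(a[160:260,380:470],None,fx=6,fy=6,interpolation=cv2.INTER_CUBIC))
E
```

```text
t 14.1 pos [0.5072 0.2858 0.0336] yaw 2.1 F [-1.7  0.6  9.8] w 0.362 j [ 46.  30. -19.   3. -42.  43.]
units [0.07 0.03 0.01] tilt [ 0.012  0.04  -0.999] spin 0.062
```

View pics/s10.png

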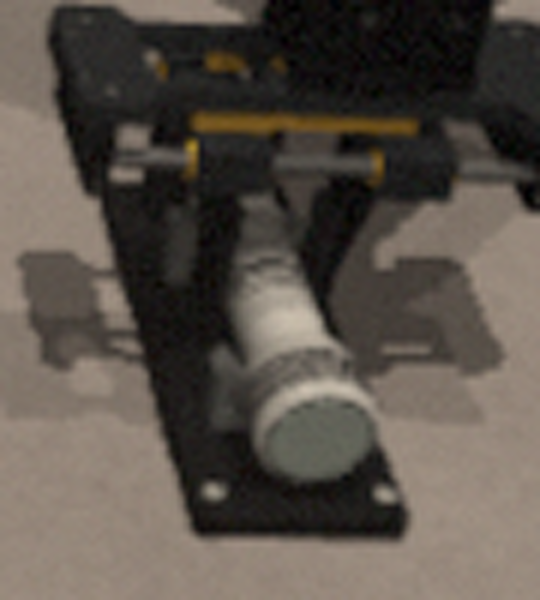

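Call:
servo_tool:
  deltas:
    - {"slide": [0,0,0],"spin": 0}
    - {"slide": [0,0,0],"spin": 0}
    - {"slide": [0,0,0],"spin": 0}
    - {"slide": [0,0,0],"spin": 0}
    - {"slide": [0,0,0],"spin": 0}
    - {"slide": [0,0,0],"spin": 0}
  gripper: 0

```text
time_s: 14.75
tcp_pos: [0.5047, 0.2847, 0.0331]
ee_rot: [[0.999, 0.036, 0.01], [0.036, -0.999, -0.041], [0.009, 0.041, -0.999]]
wrist_force: [0.1, 0.5, 0.0]
gripper_width: 0.818
```

```bash
python3 go.py .509 .285 .0335 1.6;python3 - <<'E'
from station import optics
import cv2
c=optics.capture("scene");a=c["frame"][:,:,::-1];cv2.imwrite("pics/s11.png",cv2.resize(a[160:260,380:470],None,fx=6,fy=6,interpolation=cv2.INTER_CUBIC))
E
```

```text
t 14.75 pos [0.5047 0.2847 0.0331] yaw 2.06 F [0.1 0.5 0. ] w 0.818 j [ 47.  29. -20.   3. -42.  43.]
units [ 0.17 -0.   -0.02] tilt [ 0.009  0.041 -0.999] spin 0.058
```

View pics/s11.png

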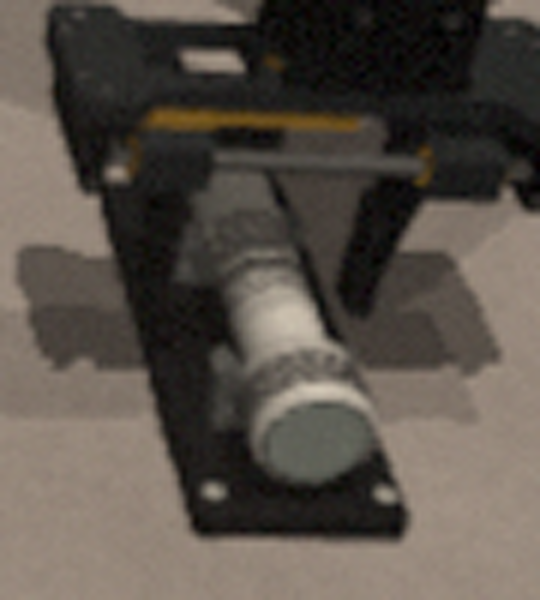

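Call:
servo_tool:
  deltas:
    - {"slide": [0,0,0],"spin": 0}
    - {"slide": [0,0,0],"spin": 0}
    - {"slide": [0,0,-0.3],"spin": 0}
    - {"slide": [0,0,-0.8],"spin": 0}
    - {"slide": [0,0,-0.8],"spin": 0}
    - {"slide": [0,0,-1],"spin": 0}
    - {"slide": [0,0,-1],"spin": 0}
    - {"slide": [0,0,-1],"spin": 0}
    - {"slide": [0,0,-1],"spin": 0}

```text
time_s: 15.7
tcp_pos: [0.5013, 0.2892, 0.1845]
ee_rot: [[0.999, 0.035, 0.004], [0.035, -0.998, -0.047], [0.002, 0.047, -0.999]]
wrist_force: [-0.1, -0.5, -0.0]
gripper_width: 1.0
```

Call:
servo_tool:
  deltas:
    - {"slide": [0.9,0,-0.3],"spin": 0}
    - {"slide": [0.9,0,-0.2],"spin": 0}
    - {"slide": [0.9,0,0],"spin": 0}
    - {"slide": [0.9,0,0],"spin": 0}
    - {"slide": [0.9,0,0],"spin": 0}
    - {"slide": [0.3,0,0],"spin": 0}
    - {"slide": [0,0,0],"spin": 0}
  gripper: 255

```text
time_s: 16.4
tcp_pos: [0.6265, 0.2958, 0.2101]
ee_rot: [[0.999, 0.037, 0.016], [0.038, -0.999, -0.037], [0.014, 0.037, -0.999]]
wrist_force: [0.2, 0.4, -0.4]
gripper_width: 0.45
```

```bash
python3 go.py .66 .29 .05 1.6;python3 - <<'E'
from station import optics
import cv2
c=optics.capture("scene");a=c["frame"][:,:,::-1];cv2.imwrite("pics/s12.png",cv2.resize(a[100:280,350:490],None,fx=4,fy=4,interpolation=cv2.INTER_CUBIC))
c=optics.capture("top");a=c["frame"][:,:,::-1];cv2.imwrite("pics/t12.png",cv2.resize(a[160:290,60:190],None,fx=4.5,fy=4.5,interpolation=cv2.INTER_CUBIC))
c=optics.capture("wrist");a=c["frame"][:,:,::-1];cv2.imwrite("pics/w12.png",a)
E
```

```text
t 16.4 pos [0.6265 0.2958 0.2101] yaw 2.15 F [ 0.2  0.4 -0.4] w 0.45 j [ 40.  29.   9.   2. -71.  52.]
units [1.24 0.04 6.43] tilt [ 0.014  0.037 -0.999] spin 0.069
```

View pics/s12.png

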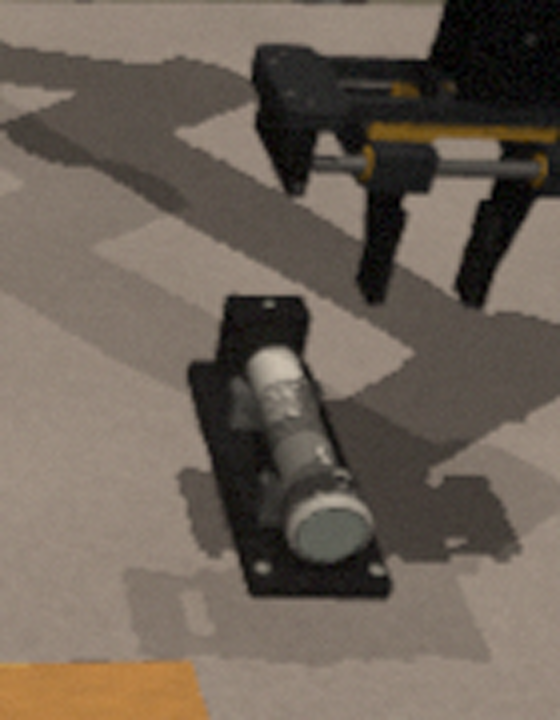

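View pics/t12.png

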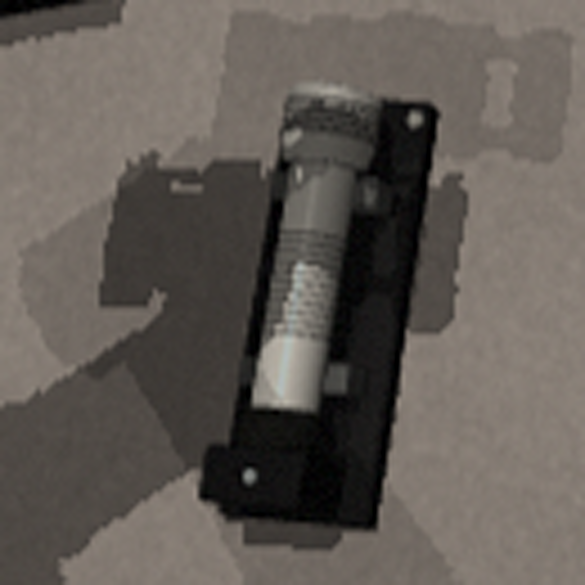

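Call:
servo_tool:
  deltas:
    - {"slide": [0.4,0,0.2],"spin": 0}
    - {"slide": [0.3,0,0.6],"spin": 0}
    - {"slide": [0,0,0.8],"spin": 0}
    - {"slide": [0,0,0.8],"spin": 0}
    - {"slide": [0,0,0.8],"spin": 0}
    - {"slide": [0,0,0],"spin": 0}

```text
time_s: 17.15
tcp_pos: [0.6435, 0.2939, 0.1247]
ee_rot: [[0.999, 0.04, 0.014], [0.04, -0.999, -0.037], [0.012, 0.037, -0.999]]
wrist_force: [-0.2, 0.1, -0.2]
gripper_width: 0.003
```

```bash
python3 go.py .648 .2895 .035 1.6; python3 - <<'E'
import cv2,numpy as np
a=cv2.imread("pics/t12.png")[380:540,180:400];cv2.imwrite("pics/t12b.png",cv2.resize(np.clip(a.astype(float)*3.5,0,255).astype('uint8'),None,fx=3,fy=3))
E
```

```text
t 17.15 pos [0.6435 0.2939 0.1247] yaw 2.32 F [-0.2  0.1 -0.2] w 0.003 j [ 39.  34.   5.   2. -62.  53.]
units [0.13 0.05 3.59] tilt [ 0.012  0.037 -0.999] spin 0.089
```

View pics/t12b.png

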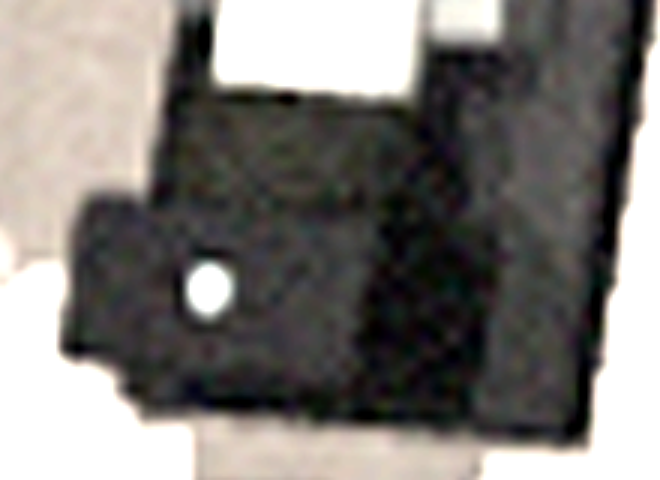

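```bash
python3 - <<'E'
from h import *
tb=lambda u,v:crop((u+.5)/3-.5+180,(v+.5)/3-.5+380,4.5,60,160)
print('capfront',at('top',tb(315,97),.062),at('top',tb(315,97),.06),'block face',at('top',tb(265,207),.07),at('top',tb(100,195),.07),at('top',tb(375,215),.07))
print('lens scene',at('scene',crop(331,530,4,350,100),.044))
E
```

```text
capfront [0.44369594 0.27553269 0.062     ] [0.44376986 0.2763747  0.06      ] block face [0.42522703 0.27692409 0.07      ] [0.42441152 0.30370339 0.07      ] [0.42577019 0.25908809 0.07      ]
lens scene [0.60384569 0.28919276 0.044     ]
```

Call:
servo_tool:
  deltas:
    - {"slide": [0.15,0.1,0.6],"spin": 0}
    - {"slide": [0,0.1,0.8],"spin": 0}
    - {"slide": [0,0,0.8],"spin": 0}
    - {"slide": [0,0,0.8],"spin": 0}
    - {"slide": [0,0,0.3],"spin": 0}
    - {"slide": [0,0,0],"spin": 0}

```text
time_s: 17.75
tcp_pos: [0.652, 0.2859, 0.0389]
ee_rot: [[0.999, 0.04, 0.018], [0.041, -0.999, -0.035], [0.016, 0.036, -0.999]]
wrist_force: [-0.4, -0.1, -0.3]
gripper_width: 0.002
```

```bash
python3 go.py .64 .2895 .035 1.6; python3 - <<'E'
from station import optics
import cv2
c=optics.capture("scene");a=c["frame"][:,:,::-1];cv2.imwrite("pics/s13.png",cv2.resize(a[140:280,370:490],None,fx=5,fy=5,interpolation=cv2.INTER_CUBIC))
E
```

```text
t 17.75 pos [0.652  0.2859 0.0389] yaw 2.34 F [-0.4 -0.1 -0.3] w 0.002 j [ 38.  39.   1.   3. -52.  53.]
units [-0.48 -0.17  0.14] tilt [ 0.016  0.036 -0.999] spin 0.092
```

View pics/s13.png

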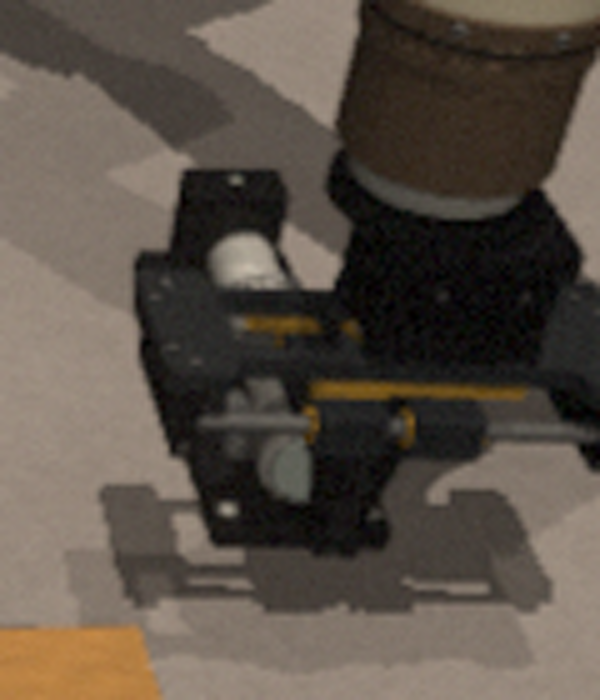

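Call:
servo_tool:
  deltas:
    - {"slide": [-0.35,-0.1,0],"spin": 0}
    - {"slide": [-0.3,0,0],"spin": 0}
    - {"slide": [-0.2,0,0],"spin": 0}
    - {"slide": [-0.1,0,0],"spin": 0}

```text
time_s: 18.2
tcp_pos: [0.6283, 0.2891, 0.0429]
ee_rot: [[0.999, 0.041, 0.024], [0.042, -0.999, -0.031], [0.023, 0.032, -0.999]]
wrist_force: [-0.5, -0.3, 0.2]
gripper_width: 0.009
```

Call:
servo_tool:
  deltas:
    - {"slide": [-0.12,0,0],"spin": 0}
    - {"slide": [-0.12,0,0],"spin": 0}

```text
time_s: 18.4
tcp_pos: [0.6219, 0.2894, 0.044]
ee_rot: [[0.999, 0.041, 0.026], [0.042, -0.999, -0.029], [0.024, 0.031, -0.999]]
wrist_force: [0.1, -0.6, -0.3]
gripper_width: 0.006
```

Call:
servo_tool:
  deltas:
    - {"slide": [-0.1,0,0.1],"spin": 0}

```text
time_s: 18.5
tcp_pos: [0.6203, 0.2898, 0.0424]
ee_rot: [[0.999, 0.042, 0.028], [0.043, -0.999, -0.028], [0.027, 0.029, -0.999]]
wrist_force: [4.4, -0.1, 3.0]
gripper_width: 0.009
```

Call:
servo_tool:
  deltas:
    - {"slide": [-0.1,0,0.1],"spin": 0}

```text
time_s: 18.6
tcp_pos: [0.62, 0.2904, 0.0413]
ee_rot: [[0.999, 0.043, 0.034], [0.044, -0.999, -0.026], [0.033, 0.027, -0.999]]
wrist_force: [6.4, -1.9, 3.8]
gripper_width: 0.008
```

Call:
servo_tool:
  deltas:
    - {"slide": [-0.08,0,0.05],"spin": 0}

```text
time_s: 18.7
tcp_pos: [0.6201, 0.2906, 0.0412]
ee_rot: [[0.998, 0.043, 0.038], [0.044, -0.999, -0.024], [0.037, 0.026, -0.999]]
wrist_force: [5.8, -2.0, 2.7]
gripper_width: 0.006
```

The push stalls at about 6 N with no further motion, so the tail is against the block. I'll back off and go up.

Call:
servo_tool:
  deltas:
    - {"slide": [0.4,0,0],"spin": 0}
    - {"slide": [0.6,0,0],"spin": 0}
    - {"slide": [0.4,0,-0.4],"spin": 0}
    - {"slide": [0,0,-1],"spin": 0}
    - {"slide": [0,0,-1],"spin": 0}
    - {"slide": [0,0,-1],"spin": 0}
    - {"slide": [0,0,-1],"spin": 0}
    - {"slide": [0,0,-1],"spin": 0}
    - {"slide": [0,0,-1],"spin": 0}
    - {"slide": [0,0,0],"spin": 0}

```text
time_s: 19.7
tcp_pos: [0.649, 0.2937, 0.1971]
ee_rot: [[0.999, 0.039, 0.013], [0.039, -0.999, -0.035], [0.012, 0.035, -0.999]]
wrist_force: [-0.3, 0.5, 0.3]
gripper_width: 0.005
```

```bash
python3 go.py .64 .2895 .035 1.6; python3 - <<'E'
from station import optics
import cv2
c=optics.capture("scene");a=c["frame"][:,:,::-1];cv2.imwrite("pics/s14.png",a)
cv2.imwrite("pics/s14c.png",cv2.resize(a[160:260,380:470],None,fx=6,fy=6,interpolation=cv2.INTER_CUBIC))
c=optics.capture("top");a=c["frame"][:,:,::-1];cv2.imwrite("pics/t14.png",cv2.resize(cv2.convertScaleAbs(a[160:290,80:170],alpha=1.6),None,fx=4.5,fy=4.5,interpolation=cv2.INTER_CUBIC))
E
```

```text
t 19.7 pos [0.649  0.2937 0.1971] yaw 2.25 F [-0.3  0.5  0.3] w 0.005 j [ 38.  32.  12.   2. -71.  53.]
units [-0.44 -0.07  6.48] tilt [ 0.012  0.035 -0.999] spin 0.081
```

View pics/s14.png

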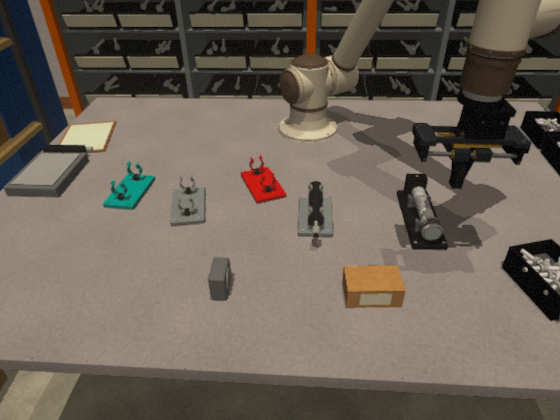

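View pics/s14c.png

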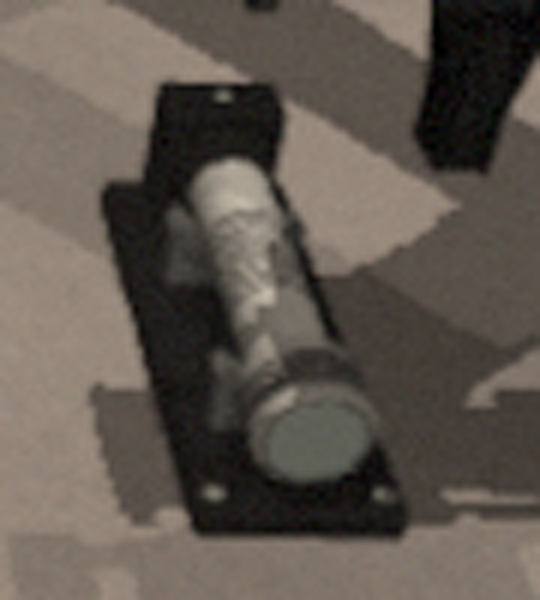

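View pics/t14.png

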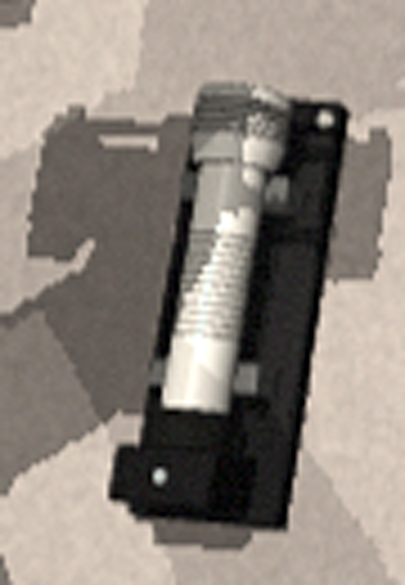

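The torch lies level in both saddles, lens at about (433,233), with its tail at the block. The holder's jaws are shut, the bystanders are where they were, and the arm is clear.

```bash
python3 -c "
from station import r
print(r.finish_job())"
```

```text
the job is handed in; nothing more can be done
None
```

The torch is in the charging cradle with its tail against the contact block, and I handed the job in at about 20 s. No verdict was reported, so the result below rests on my own checks.

**What I did:** I gripped the barrel between the clips, pushed it about 14 mm towards the left jaws, and lifted it up and outward. I then laid it in the saddles, pushed the tail against the block, released it, and pushed once more on the lens end with shut fingers.

**Last checks:**
- **Contact:** The first push met 10–14 N and the second about 6 N, with no further movement either time. The finger position at the second push puts the tail at about x = 0.4265 m, against 0.425–0.426 m measured for the block face.
- **Seating:** The scene view put the lens within about 1 pixel (2 mm) of where a seated torch should be. The top view showed the barrel in line in both saddles.
- **Surroundings:** The nut driver, tape measure and carton looked unmoved, the torch holder's jaws were shut, and the arm was clear.

**What went wrong or disagreed:**
- **Slip in the grip:** The torch slipped about 8 mm and tipped head-up during extraction. It levelled as I pressed it into the saddles.
- **First set-down:** The first try at laying it down pressed with about 32 N, with the torch about 5 mm too far forward. I lifted it, shifted it and set it down again.
- **Position readings:** The camera measurements of the tail disagreed by up to 5 mm, so I relied on the push stopping rather than on the images.
- **Clip jaws:** I could not measure the jaw angles during extraction. I only saw the jaws shut again afterwards.

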